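# Make up the staining carrier

## Robot

A 6-joint arm with a two-finger parallel gripper is mounted at the origin on the work surface. World frame = base frame: x ahead of the robot, y to its left, z up, the work surface at z = 0. Lengths are in mm, angles in rad, forces in N, time in s.
With the tool pointing down it reaches from about 350 to 975 mm from the base axis. Payload 7.1 kg.
Tool frame: the origin (TCP) lies on the front face of the gripper's body, between the roots of the fingers; the fingertips stand 80 mm ahead of it and the grasp point (between the pads) lies 61 mm ahead of it (env.tips_ahead is the distance from the TCP to the fingertips, in mm); z points along the fingers, y is the line along which they close (so a half turn about z gives the same grasp; the last joint's range is limited). The gripper opens to 88 mm and grips with 3 to 60 N. Pads are 20 mm wide; open, the fingers measure 115 mm over their backs; the gripper's body (75 mm by 178 mm) begins 61 mm behind the grasp point.
Start: joints at [1.24, 0.423, 1.63, -0, 1.089, -0.019], TCP at [191.701, 594.858, 302.675] pointing down, gripper open.
Joint ranges: [-3, 3], [-0.9, 2.11], [0.09, 2.58], [-1.31, 4.45], [0.11, 2.69], [-2.54, 2.54]. Speed limits (rad/s): [2.39, 2.39, 3.01, 3.14, 3.14, 3.14].

## Interface

Orientations are given as a unit quaternion [x, y, z, w].
In Python, from station import env, set_gripper, viewer, workorder gives the robot as it stands. Calls block until the motion is done:
- env.reach(position, orientation): joint-space move of the TCP to a pose.
- env.move_l(position, rot=None, rate=150, f_stop=None): straight line of the TCP; rot=None keeps the orientation; rate is the mean speed in mm/s. With f_stop (N) it stops when the force on the tool has changed by that much, and returns True; else False.
- env.move_joints(angles): joint-space move.
- set_gripper(opening): finger opening in mm; the grip force is fixed at half the most; returns when the fingers have stopped.
- env.hold(seconds).
- env.ik(position, orientation): joint angles nearest the present ones, or None.
- env.read_state(): the state.
- viewer.camera(name): name is "scene" or "side" or "wrist"; returns the picture (480x640x3 uint8, blue, green, red); there is no depth.
- viewer.camera_params(name): a dict with "fx", "fy", "cx", "cy" (pixels), "pose" (4x4, takes a point from camera to world coordinates); the wrist camera has in their place "tool_from_camera" (4x4, takes a point from camera to tool coordinates, whose origin is the TCP and whose axes are the flange's). Camera axes: x right, y up, looking along -z (the intrinsics and any distortion apply to the point x, -y, -z); pixel columns grow to the right and rows downward; lengths in mm; the calibration is good to about 2 mm. A picture is of the moment at which its call begins: read the wrist's pose just before it. camera_params takes no time and is no camera call.
A pose or a line that the arm cannot do raises env.IKError and nothing moves.
- workorder.sign_off(): hands the job in; it is judged then, once.
The state is a dict: "time_s": time; "qpos": joint angles; "dq": joint speeds; "tau": joint torques, N m; "tool_pos": TCP position; "orientation": TCP orientation; "force": force on the tool from outside, world axes, zero at the start; "wrist_torque": the same for the moment, N m; "width": finger opening in mm; "grip_force": force on a finger pad.
Only numpy, scipy, OpenCV 4.12 (cv2) and the standard library are available. Lean on these libraries where they do the work, as an engineer would, in place of code of your own. Each camera call takes 0.05 s, during which the arm holds its last target. There are 200 camera calls.

## Task

Pull the wooden lid of the blue slide box all the way out and leave it open, lift the red slide rack out and set it down in the white bay of the grey carrier tray. Then, or before, stand the white bottle with the blue cap in the blue nest and the white bottle with the yellow cap in the yellow nest. Keep the rack and all bottles upright throughout, and leave the amber bottle and the black-capped bottle where they stand.

Things in the scene. Friction and masses are not known exactly. Their poses are not given: they have to be found in the camera images.
- lid (a joint): wooden lid of the blue slide box, m slid out: 0 shut, 0.115 at its end stop; starts at 0.04 to 0.07, clear of the rack from 0.105, stays where left (drag 1.2 N), cannot come off. The box is fixed, 116 x 96 mm outside (x, y), 104 x 84 mm inside, floor 6 mm thick; side walls 70 mm high, whose lips overhang the lid's edges
- lid_grip (a point): grip point on the lid's upright black bar: 14 mm (x) by 36 mm (y), rising from the lid's top face (64 mm above the table) to 94 mm; this point is on the bar's centre line, 81 mm above the table, and moves with the lid. Its axes are the box's: the lid slides out towards -x (roughly towards the robot). The bar's ends clear the box's lips by 20 mm
- slide_rack: red rack with six glass slides in the slide box: 84 (x) x 40 (y) x 51 mm high, 160 g; origin at the centre of its underside, 6 mm above the table at start. Handle: level bar along x over the middle, 8 mm wide (y), 41 to 51 mm above the origin; slide tops at 30 mm. At start along the box within 0.07 rad and 5 mm, partly under the lid; a half turn makes no difference
- rack_bay: white open bay for the rack: 110 (x) x 68 mm (y) outside, walls 3 mm thick, 18 mm high, inner floor 3 mm above its origin; origin at the centre of its underside, 6 mm above the table; the rack lies along its x axis. Fixed on the grey carrier tray (135 x 245 mm, rim 14 mm high), in a row with the two nests, 76 mm apart along y, in any order
- nest_blue: blue round nest on the carrier tray for the blue-capped white bottle: outside 31 mm radius, inside 27 mm radius, rim 18 mm above its origin, inner floor 3 mm above its origin; origin at the centre of its underside, 6 mm above the table; axes parallel to the bay's. Fixed
- nest_yellow: yellow round nest on the carrier tray for the yellow-capped white bottle; same shape and origin as nest_blue. Fixed
- bottle_blue: white bottle with a blue cap: body 36 mm in diameter, straight sided up to 58 mm, cap 25 mm in diameter, 85 mm high in all, about 90 g; origin at the centre of its underside, z up. Stands on the table in the middle region between box and carrier, among low clutter (up to 18 mm high)
- bottle_yellow: white bottle with a yellow cap; same shape, mass and origin as bottle_blue
- amber_bottle: look-alike that stays: dark brown (amber) bottle with a blue cap; same shape and origin as bottle_blue
- black_cap_bottle: look-alike that stays: white bottle with a black cap; same shape and origin as bottle_blue
Things that resemble listed ones, but are neither listed nor needed, are in the scene too. Leave any green look-alike of the bottle_yellow alone.

How it is judged:
By the outcome, as a careful person would: the job done as asked, in the order asked, and still so for the second after the job is handed in, with the robot touching nothing.
It also fails if it takes over 104 s, if anything falls off the work surface, if the arm or the gripper's body presses on something with over 40 N, if the wrist force passes 120 N, or if a joint passes its speed limit or range.

## Working session

There is one attempt and no reset: what is moved stays moved. The work goes in short steps, each a Python script; the robot and the scene stay as the last script left them, time stands still between calls to the robot, and variables do not carry over. Pictures are saved under pics/ and viewed, at most 14 in all, crops included, and the job is handed in when it is done.

```bash
ls; mkdir -p pics
python3 - <<'E'
from station import env,viewer
import cv2,numpy as np
np.set_printoptions(precision=3,suppress=True)
for n in("scene","side"):
    cv2.imwrite(f"pics/{n}0.png",viewer.camera(n)); print(n,viewer.camera_params(n))
print(viewer.camera_params("wrist")); print(env.read_state())
E
```

```text
pics
scene {'fx': 525.4303084822142, 'fy': 525.4303084822142, 'cx': 319.62522130381996, 'cy': 238.23411452482554, 'pose': array([[  -0.788,   -0.369,    0.493, 1183.127],
       [   0.616,   -0.491,    0.616,  754.549],
       [   0.015,    0.789,    0.614,  825.332],
       [   0.   ,    0.   ,    0.   ,    1.   ]])}
side {'fx': 612.3363132237841, 'fy': 612.3363132237841, 'cx': 299.87108552052354, 'cy': 219.4039384980273, 'pose': array([[   0.848,    0.354,   -0.394,  122.054],
       [  -0.529,    0.57 ,   -0.628, -723.748],
       [   0.002,    0.741,    0.671,  887.399],
       [   0.   ,    0.   ,    0.   ,    1.   ]])}
{'fx': 345.0770580945856, 'fy': 345.0770580945856, 'cx': 320.57033266510024, 'cy': 242.4217540588622, 'tool_from_camera': array([[  0.   ,   0.962,   0.272,  75.334],
       [  1.   ,   0.   ,  -0.001,   0.749],
       [ -0.001,   0.272,  -0.962, -82.753],
       [  0.   ,   0.   ,   0.   ,   1.   ]])}
{'time_s': 0.1, 'qpos': array([ 1.24 ,  0.424,  1.631, -0.   ,  1.089, -0.019]), 'dq': array([-0.   , -0.002, -0.001,  0.001,  0.   , -0.003]), 'tau': array([ -0.   , -54.562, -27.432,   0.064,   0.019,  -0.   ]), 'tool_pos': array([191.574, 594.5  , 301.991]), 'orientation': array([ 0.155,  0.988, -0.001, -0.   ]), 'force': array([-0.201,  0.28 , -0.513]), 'wrist_torque': array([ 0.016, -0.045, -0.023]), 'grip_force': 0.0, 'width': 88.21129826234439}
```

View pics/scene0.png

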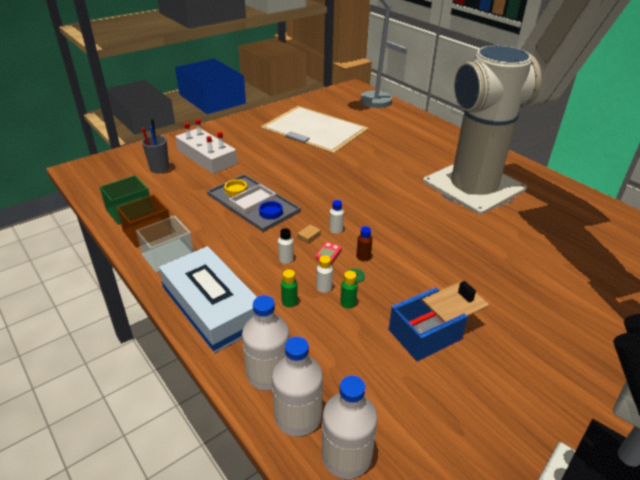

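View pics/side0.png

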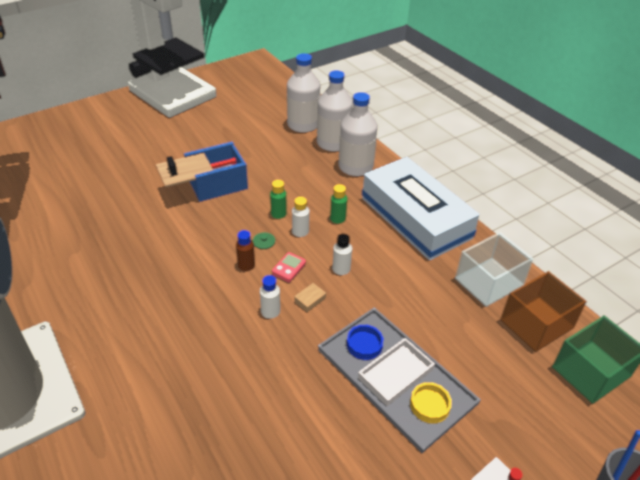

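Scene: candidates for the blue-cap bottle are white (337,217), amber (365,243) and three big jugs (264,305), (296,348), (351,388). For the yellow cap they are white (325,274) and green (289,288), (349,290). Black-cap is at (286,245), the box at (430,322) with its bar at (467,291), and the carrier at (253,200). Side: blue-white (270,298), yellow-white (300,217), box (215,170), carrier (398,375).

I choose the white bodies at (337,217) and (325,274).

```bash
cat > h.py <<'E'
from station import env,set_gripper,viewer,workorder
import cv2,numpy as np
from scipy.spatial.transform import Rotation as R
np.set_printoptions(precision=2,suppress=True)
H={'blue':((110,150,60),(128,255,255)),'yellow':((20,150,120),(34,255,255)),'red':((0,170,90),(8,255,255))}
def pose(name):
    p=viewer.camera_params(name)
    if name!='wrist': return p,p['pose']
    s=env.read_state(); T=np.eye(4); T[:3,:3]=R.from_quat(s['orientation']).as_matrix(); T[:3,3]=s['tool_pos']
    return p,T@p['tool_from_camera']
def shot(name):
    p,T=pose(name); return viewer.camera(name),(p,T)
def ray(c,uv):
    p,T=c; d=T[:3,:3]@np.array([(uv[0]-p['cx'])/p['fx'],-(uv[1]-p['cy'])/p['fy'],-1]); return T[:3,3],d/np.linalg.norm(d)
def plane(c,uv,z):
    o,d=ray(c,uv); return o+d*(z-o[2])/d[2]
def proj(c,X):
    p,T=c; q=T[:3,:3].T@(np.asarray(X,float)-T[:3,3]); return np.array([p['cx']+p['fx']*q[0]/-q[2],p['cy']-p['fy']*q[1]/-q[2]])
def tri(obs):
    "obs: [(cam,uv)..] -> point, rms miss"
    A=[];b=[]
    for c,uv in obs:
        o,d=ray(c,uv); M=np.eye(3)-np.outer(d,d); A.append(M); b.append(M@o)
    X=np.linalg.lstsq(np.vstack(A),np.hstack(b),rcond=None)[0]
    return X,np.sqrt(np.mean((np.vstack(A)@X-np.hstack(b))**2)*3)
def blobs(im,key,amin=25):
    lo,hi=H[key] if isinstance(key,str) else key
    m=cv2.inRange(cv2.cvtColor(im,cv2.COLOR_BGR2HSV),np.array(lo),np.array(hi))
    n,l,st,ce=cv2.connectedComponentsWithStats(m)
    return [(ce[i],st[i],l==i) for i in range(1,n) if st[i][4]>=amin]
def down(yaw): # tool z down, tool y (closing line) at world angle yaw
    y=np.array([np.cos(yaw),np.sin(yaw),0]); z=np.array([0,0,-1.]); return R.from_matrix(np.column_stack([np.cross(y,z),y,z])).as_quat()
E
python3 - <<'E'
from h import *
S={n:shot(n) for n in("scene","side")}
for n in S:
    for k in("blue","yellow","red"):
        print(n,k,[(b[0].round(1).tolist(),b[1][2:].tolist()) for b in blobs(S[n][0],k)])
P=lambda a,b:tri([(S['scene'][1],a),(S['side'][1],b)])
for nm,a,b in [('blue cap',(337,207),(269,285)),('yel cap',(325,262),(300,204)),('amber',(365,233),(244,238)),('black',(286,234),(344,241)),('nestB',(271,210),(365,341)),('nestY',(236,186),(431,402)),('bay',(253,197),(397,371)),('bar',(467,291),(172,166)),('greenL',(289,276),(339,192)),('greenR',(350,278),(278,187))]: print(nm,*P(a,b))
c=S['scene'][0][180:330,240:500]; cv2.imwrite('pics/crop1.png',cv2.resize(c,None,fx=3,fy=3,interpolation=2))
E
```

```text
scene blue [([211.4, 86.2], [68, 54, 2226]), ([152.6, 134.7], [6, 20, 51]), ([270.3, 209.6], [24, 18, 351]), ([336.8, 204.4], [9, 10, 76]), ([365.2, 231.7], [10, 11, 94]), ([263.2, 308.0], [21, 20, 146]), ([296.3, 350.4], [23, 23, 170]), ([351.7, 391.4], [25, 26, 187])]
scene yellow [([234.6, 186.7], [23, 17, 293]), ([324.5, 261.2], [11, 13, 115]), ([288.3, 275.5], [14, 14, 135]), ([349.5, 276.4], [13, 16, 146])]
scene red [([197.4, 121.2], [6, 7, 34]), ([186.4, 125.0], [6, 7, 37]), ([144.7, 134.9], [7, 18, 37]), ([219.5, 134.3], [6, 6, 33]), ([336.1, 254.6], [11, 18, 33]), ([423.0, 317.8], [25, 14, 114])]
side blue [([303.9, 60.2], [14, 10, 95]), ([335.9, 76.7], [13, 11, 96]), ([360.6, 99.5], [15, 12, 104]), ([243.6, 237.2], [10, 14, 123]), ([268.8, 282.4], [12, 14, 140]), ([364.4, 341.6], [36, 35, 987]), ([626.2, 456.0], [26, 49, 232])]
side yellow [([277.6, 185.9], [12, 13, 138]), ([339.1, 190.5], [12, 14, 142]), ([300.1, 202.5], [12, 14, 126]), ([430.3, 402.4], [40, 40, 1264])]
side red [([223.6, 162.6], [23, 8, 67]), ([515.6, 473.9], [12, 12, 123]), ([635.5, 474.6], [10, 12, 54])]
blue cap [462.61 -77.66  70.89] 0.24835008209236448
yel cap [623.55  76.05  75.3 ] 0.32066147287094904
amber [480.77  49.09  73.78] 0.7287206860297919
black [635.65 -58.9   75.72] 1.6393918894812591
nestB [ 562.08 -234.41   15.74] 0.6612725979072857
nestY [ 578.38 -387.92   20.18] 0.4776135811428428
bay [ 569.22 -313.19   18.7 ] 0.8527753096206787
bar [451.02 327.44  79.3 ] 0.6948930077706112
greenL [712.98  65.81  75.14] 0.4687529936310035
greenR [613.44 147.99  74.48] 0.13102656943759533
```

View pics/crop1.png

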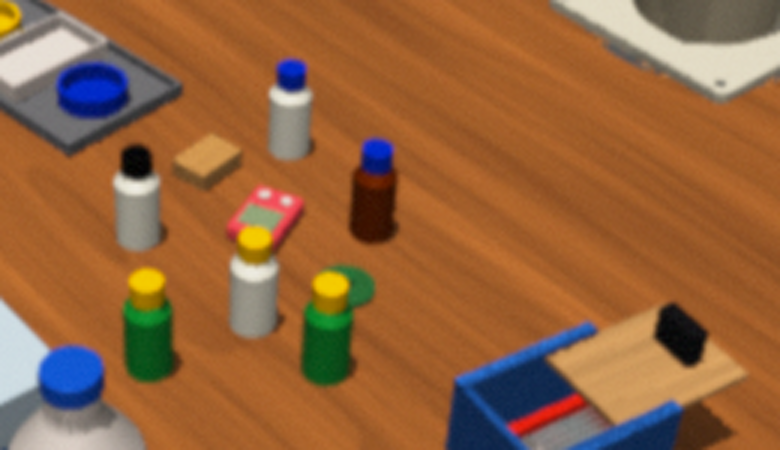

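The crop confirms the choices: white/blue cap at (290,75→body 125), white/yellow at (254,240→300). The green ones, the amber one and the black-capped one are distinct. The nest spacing of 154 mm and the cap heights of about 73 mm agree with the text. Next, a wrist look at the box from two places.

```bash
cat >> h.py <<'E'
def best(pos,yaw):
    q0=env.read_state()['qpos']; c=[]
    for k in(0,np.pi,-np.pi):
        q=env.ik(pos,down(yaw+k))
        if q is not None: c.append((np.abs(np.array(q)-q0).max(),yaw+k))
    return min(c)[1]
def go(pos,yaw):
    y=best(pos,yaw); env.reach(list(pos),down(y)); return y
E
python3 - <<'E'
from h import *
y=go([440,320,300],-np.pi/2); print(y)
im,c=shot('wrist'); cv2.imwrite('pics/w1.png',im); np.savez('w1.npz',T=c[1])
env.move_l([500,350,300]); im,c=shot('wrist'); cv2.imwrite('pics/w2.png',im); np.savez('w2.npz',T=c[1]); print(env.read_state()['time_s'],env.read_state()['tool_pos'])
cv2.imwrite('pics/w12.png',cv2.resize(np.hstack([cv2.imread('pics/w1.png'),im]),(800,300)))
E
```

```text
-4.71238898038469
2.2833 [498.97 349.8  299.56]
```

View pics/w2.png

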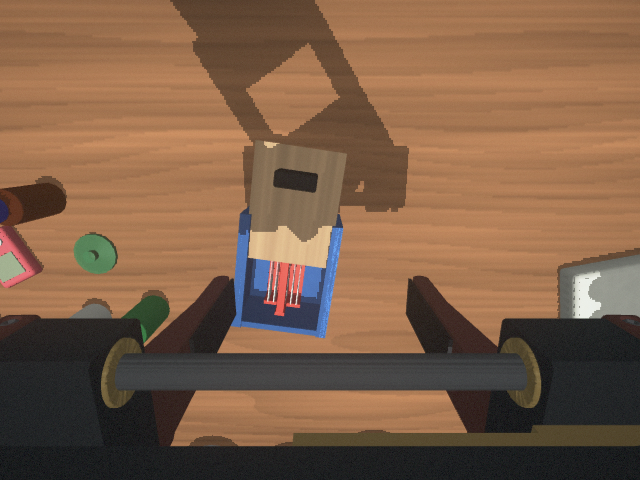

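w2 shows the bar at (295,180), the lid's front edge (254,141)-(346,154), the box rim down to (235,326)/(325,337) and the rack handle around (282,288).

```bash
cat > box.py <<'E'
from h import *
p=viewer.camera_params('wrist'); O=[]; 
for i in(1,2):
    im=cv2.imread(f'pics/w{i}.png'); c=(p,np.load(f'w{i}.npz')['T'])
    u=proj(c,[451,327,85]); x,y=u.astype(int); w=im[y-40:y+40,x-60:x+60]
    m=(w.max(2)<35).astype(np.uint8); n,l,st,ce=cv2.connectedComponentsWithStats(m)
    j=1+np.argmin([np.hypot(*(ce[k]-(60,40)))-st[k][4]*.05 for k in range(1,n)])
    ct=cv2.findContours((l==j).astype(np.uint8),0,1)[0][0].reshape(-1,2)+[x-60,y-40]
    b=cv2.boxPoints(cv2.minAreaRect(ct.astype(np.float32))); W=np.array([plane(c,q,94)[:2] for q in b])
    e=W[[1,2]]-W[[0,1]]; L=np.hypot(*e.T); k=np.argmax(L)
    print(i,'px',b.mean(0),st[j][4],'sides',L,'yaw of y axis-90',(np.degrees(np.arctan2(e[k][1],e[k][0]))%180)-90,W.mean(0))
    O.append((c,b.mean(0)))
    hsv=cv2.inRange(cv2.cvtColor(im,cv2.COLOR_BGR2HSV),(0,130,110),(6,255,255)); 
    n,l,st,ce=cv2.connectedComponentsWithStats(hsv); 
    for t in range(1,n):
        if st[t][4]>80: print('  red',ce[t],st[t])
    m=cv2.inRange(cv2.cvtColor(im,cv2.COLOR_BGR2HSV),(100,120,30),(122,255,255)); n,l,st,ce=cv2.connectedComponentsWithStats(m)
    for t in range(1,n):
        if st[t][4]>300: 
            pts=cv2.findContours((l==t).astype(np.uint8),0,1)[0][0]; print('  blue',st[t], cv2.approxPolyDP(cv2.convexHull(pts),4,True).reshape(-1,2).tolist())
print('bar',tri(O))
E
python3 box.py
```

```text
Traceback (most recent call last):
  File "box.py", line 7, in <module>
    j=1+np.argmin([np.hypot(*(ce[k]-(60,40)))-st[k][4]*.05 for k in range(1,n)])
        ~~~~~~~~~^^^^^^^^^^^^^^^^^^^^^^^^^^^^^^^^^^^^^^^^^^^^^^^^^^^^^^^^^^^^^^^
ValueError: attempt to get argmin of an empty sequence
```

```bash
python3 - <<'E'
from h import *
p=viewer.camera_params('wrist')
for i in(1,2):
    im=cv2.imread(f'pics/w{i}.png'); c=(p,np.load(f'w{i}.npz')['T']); u=proj(c,[451,327,85]); x,y=u.astype(int); print(u,im[y,x],im[y-20:y+20:8,x-20:x+20:8].max(2),c[1][:3,3])
E
cp pics/w1.png pics/w1v.png
```

```text
[326.34 244.61] [74 75 81] [[135 123 132 125 129]
 [138  63 129 131 130]
 [137  53  58  54  51]
 [218  74  80  78  78]
 [217 217 182  83  74]] [364.75 321.6  382.82]
[292.38 178.02] [34 40 43] [[135 124 129 130 131]
 [134 125 133 130 131]
 [139  48  47  48  45]
 [139  47  44  49  49]
 [134 124 134 109  59]] [424.25 351.11 382.3 ]
```

View pics/w1v.png

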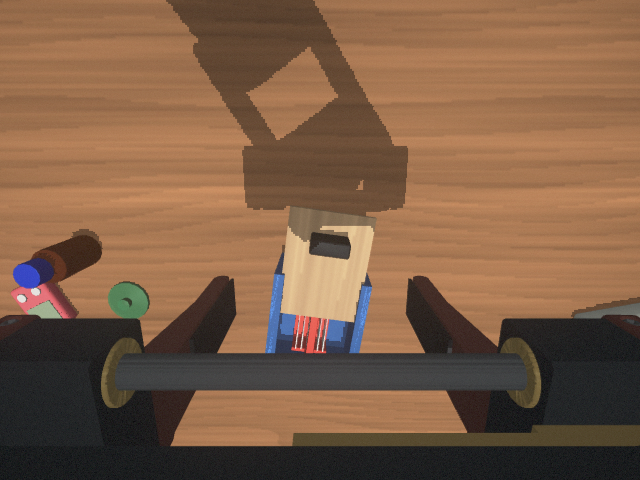

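w1: bar top (lit) at (331,250) with its dark side face at (331,238); lid front edge (290,208)-(376,218).

```bash
sed -i "s/m=(w.max(2)<35).astype(np.uint8)/mx=w.max(2); m=((mx>66)\&(mx<100) if i==1 else (mx<75)).astype(np.uint8)/" box.py; python3 box.py
```

```text
1 px [329.32 249.65] 465 sides [12.59 35.7 ] yaw of y axis-90 -6.5786471180412605 [453.02 329.49]
  red [312.93 336.01] [306 317  20  36 344]
  blue [ 13 260  28  28 546] [[33, 260], [40, 282], [20, 285], [14, 269]]
  blue [266 274  18  79 762] [[279, 274], [283, 281], [275, 348], [266, 352], [274, 276]]
  blue [349 286  23  67 641] [[371, 287], [358, 352], [349, 352], [362, 286]]
2 px [294.83 179.68] 817 sides [15.84 35.5 ] yaw of y axis-90 -8.19305821158116 [451.6  329.76]
  red [280.5  289.55] [264 262  26  54 512]
  red [290.46 278.19] [288 264   6  31  96]
  red [295.94 279.41] [293 265   7  31 107]
  red [301.11 279.4 ] [299 265   6  31  83]
  blue [ 231  228  112  110 2336] [[342, 228], [324, 337], [231, 325], [239, 233]]
  blue [254 259  16  32 406] [[256, 259], [269, 261], [266, 290], [254, 288]]
  blue [302 266  20  33 471] [[306, 266], [321, 268], [316, 298], [302, 295]]
bar (array([451.25, 329.71,  99.01]), np.float64(0.42718467443603475))
```

Bar: (452.3, 329.6), yaw −7.5°, sides 36×14 as described, height 94–99, consistent. I'll pull the lid now.

Run:
```python
from h import *
p=viewer.camera_params('wrist'); c=(p,np.load('w2.npz')['T'])
a,b=plane(c,(231,325),70)[:2],plane(c,(324,337),70)[:2]; print('far edge',a,b,np.hypot(*(b-a)),np.degrees(np.arctan2(*(b-a)[::-1]))-90)
th=np.radians(-7.5); d=np.array([-np.cos(th),-np.sin(th),0]); P=np.array([452.3,329.6,148])
set_gripper(45)
y=go(P+[0,0,50],th); print('yaw',y)
print(env.move_l(list(P),rate=80,f_stop=10)); set_gripper(0); s=env.read_state(); print(s['width'],s['grip_force'],s['tool_pos'])
print(env.move_l(list(P+d*85),rate=50,f_stop=12)); s1=env.read_state(); print('pulled',(s1['tool_pos']-s['tool_pos'])@d,s1['tool_pos'],s1['force'],s1['width'])
set_gripper(45); s1=env.read_state(); q=s1['tool_pos']
env.move_l([q[0],q[1],230])
e=go([500,340,300],-4.712)
im,c=shot('wrist'); cv2.imwrite('pics/w3.png',im); np.savez('w3.npz',T=c[1]);print(env.read_state()['time_s'])
```

```text
far edge [598.64 260.76] [612.17 354.56] 94.77106023617975 -8.207372596254118
yaw 3.0106929596902186
False
14.05563256487452 29.98436987400055 [452.45 329.65 148.28]
True
pulled 47.759783165406354 [405.17 336.4  148.24] [ 4.32 -3.65  0.37] 13.543471967668175
9.3833
```

View pics/w3.png

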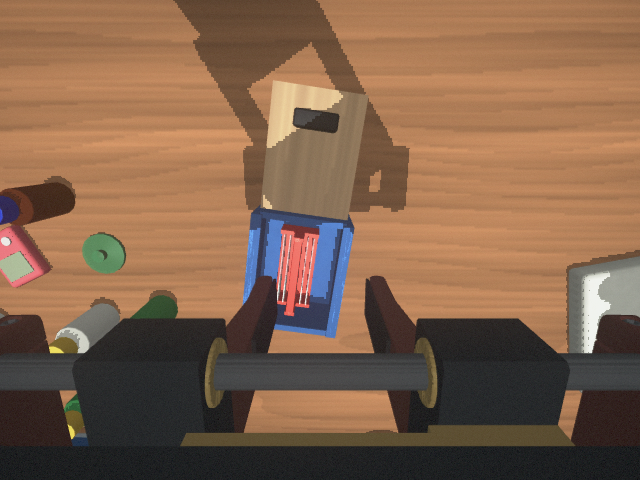

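w3 shows the lid out with its bar at (315,120), its rear edge (262,208)-(350,220) at the box's near wall, and the whole rack visible with the handle from (298,230) to (289,312). I'll check the lid travel in numbers and measure the rack from a second place.

```bash
cat > rack.py <<'E'
from h import *
p=viewer.camera_params('wrist')
env.move_l([470,300,300],rate=200); im,c=shot('wrist'); cv2.imwrite('pics/w4.png',im); np.savez('w4.npz',T=c[1])
th=np.radians(-7.8); ex=np.array([np.cos(th),np.sin(th)]); far=np.array([605.4,307.7])
c3=(p,np.load('w3.npz')['T'])
for u in[(273,82),(367,95),(262,208),(350,220)]: print('lid pt, from far wall',(far-plane(c3,u,64)[:2])@ex)
print('box near rim',(far-plane(c3,(257,208),70)[:2])@ex,'far',(far-plane(c3,(246,327),70)[:2])@ex,(far-plane(c3,(336,337),70)[:2])@ex)
for i in(3,4):
    im=cv2.imread(f'pics/w{i}.png'); c=(p,np.load(f'w{i}.npz')['T'])
    m=cv2.inRange(cv2.cvtColor(im,cv2.COLOR_BGR2HSV),(0,120,90),(6,255,255)); m2=m*0; u=proj(c,[548,315,50]).astype(int); m2[u[1]-60:u[1]+60,u[0]-50:u[0]+50]=m[u[1]-60:u[1]+60,u[0]-50:u[0]+50]
    k=cv2.morphologyEx(m2,cv2.MORPH_OPEN,np.ones((4,5),np.uint8)); n,l,st,ce=cv2.connectedComponentsWithStats(k)
    j=1+np.argmax(st[1:,4]); ct=cv2.findContours((l==j).astype(np.uint8),0,1)[0][0]
    b=cv2.boxPoints(cv2.minAreaRect(ct.astype(np.float32))); W=np.array([plane(c,q,57)[:2] for q in b]); e=W[[1,2]]-W[[0,1]]; L=np.hypot(*e.T)
    kk=np.argmax(L); print(i,u,st[j],b.mean(0),L,W.mean(0),np.degrees(np.arctan2(e[kk][1],e[kk][0])))
    cv2.imwrite(f'pics/r{i}.png',cv2.resize(np.hstack([im[u[1]-80:u[1]+80,u[0]-80:u[0]+80],cv2.cvtColor((l==j).astype(np.uint8)*255,cv2.COLOR_GRAY2BGR)[u[1]-80:u[1]+80,u[0]-80:u[0]+80]]),None,fx=2.4,fy=1.8*4/3,interpolation=0))
cv2.imwrite('pics/r34.png',cv2.resize(np.vstack([cv2.imread('pics/r3.png'),cv2.imread('pics/r4.png')]),(600,600)))
E
python3 rack.py
```

```text
lid pt, from far wall 229.28938931121323
lid pt, from far wall 230.15418767751896
lid pt, from far wall 120.61254617959682
lid pt, from far wall 120.62589733299963
box near rim 121.17426415636875 far -1.259124404345238 0.022551085369604706
3 [295 270] [ 282  226   37   91 1423] [294.27 271.61] [95.67 34.77] [548.03 314.2 ] 170.4943552416972
4 [333 296] [ 319  251   37   90 1004] [337.  295.5] [35.59 99.45] [545.58 318.06] 1.5776116194472767
```

View pics/r34.png

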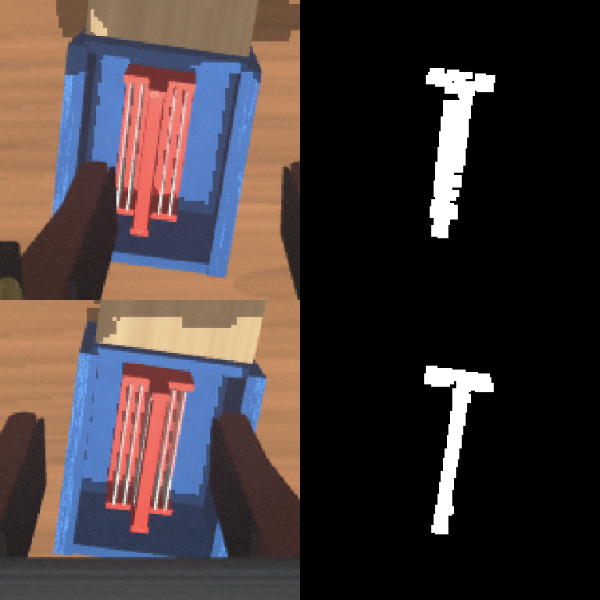

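The rack handle is visible in both crops: w3 (298.2,239.1)→(289.1,315.3), w4 (338.3,266.1)→(327.7,339.2). The lid front is 114 mm out, so it's at the stop.

Run:
```python
from h import *
p=viewer.camera_params('wrist'); C={i:(p,np.load(f'w{i}.npz')['T']) for i in(3,4)}
for a,b in[((298.2,239.1),(338.3,266.1)),((289.1,315.3),(327.7,339.2))]:
    print(tri([(C[3],a),(C[4],b)]),plane(C[3],a,57),plane(C[4],b,57))
for i in(3,4):
    im=cv2.imread(f'pics/w{i}.png'); m=cv2.inRange(cv2.cvtColor(im,cv2.COLOR_BGR2HSV),(0,120,205),(6,255,255))
    rows=range(245,312,6) if i==3 else range(275,337,6); pts=[]
    a,b=((298.2,239.1),(289.1,315.3)) if i==3 else ((338.3,266.1),(327.7,339.2))
    for r in rows:
        x0=int(round(a[0]+(b[0]-a[0])*(r-a[1])/(b[1]-a[1]))); xs=[x for x in range(x0-6,x0+7) if m[r,x]]
        l=h=x0
        while m[r,l-1] and l>x0-9: l-=1
        while m[r,h+1] and h<x0+9: h+=1
        pts.append(np.r_[(l+h)/2,r,h-l+1])
    pts=np.array(pts); W=np.array([plane(C[i],q[:2],57)[:2] for q in pts]); f=np.polyfit(W[:,0],W[:,1],1); print(i,pts[:,2],'yaw',np.degrees(np.arctan(f[0])),'y@545',np.polyval(f,545))
```

```text
(array([513.05, 318.89,  54.03]), np.float64(0.3282429608340332)) [512.53 318.9   57.  ] [511.7 318.9  57. ]
(array([592.85, 308.58,  59.85]), np.float64(0.27311457517063387)) [594.61 308.14  57.  ] [594.32 308.79  57.  ]
3 [15. 11. 10. 10.  9. 11. 10. 10.  7.  7.  7.  7.] yaw -7.206338762741809 y@545 313.3732273583083
4 [7. 7. 7. 7. 7. 7. 7. 7. 7. 7. 7.] yaw -8.124151352210799 y@545 314.33441963324253
```

Handle centre is (553.3, 313.7), yaw −7.6°, length 83, top at 54–60. Before the placing, I'll look at the carrier and bottles from two wrist places.

Run:
```python
from h import *
set_gripper(88)
def look(i,pos):
    env.move_l(pos,rate=280) if i!=5 else go(pos,-4.712)
    im,c=shot('wrist'); cv2.imwrite(f'pics/w{i}.png',im); np.savez(f'w{i}.npz',T=c[1])
go([560,-10,340],-4.712)
im,c=shot('wrist'); cv2.imwrite('pics/w9.png',im); np.savez('w9.npz',T=c[1])
look(5,[620,-290,330]); look(6,[660,-350,330])
p=viewer.camera_params('wrist'); C={i:(p,np.load(f'w{i}.npz')['T']) for i in(5,6,9)}
for i in(5,6,9):
    im=cv2.imread(f'pics/w{i}.png')
    for k in('blue','yellow'): print(i,k,[(b[0].round(1).tolist(),b[1].tolist()) for b in blobs(im,k,150)])
print(env.read_state()['time_s'])
```

```text
5 blue [([568.2, 45.6], [553, 30, 31, 32, 721]), ([367.7, 160.6], [340, 132, 58, 59, 2406])]
5 yellow [([249.2, 182.3], [216, 154, 45, 48, 355])]
6 blue [([630.7, 6.2], [621, 0, 19, 14, 234]), ([426.1, 122.7], [399, 91, 59, 63, 2627])]
6 yellow [([287.8, 146.0], [258, 114, 58, 57, 1780])]
9 blue [([246.6, 120.9], [234, 108, 26, 27, 560]), ([382.8, 140.9], [371, 128, 25, 26, 495]), ([130.4, 212.1], [101, 187, 54, 53, 1810])]
9 yellow [([9.9, 227.8], [0, 202, 30, 50, 670])]
13.55
```

View pics/w5.png

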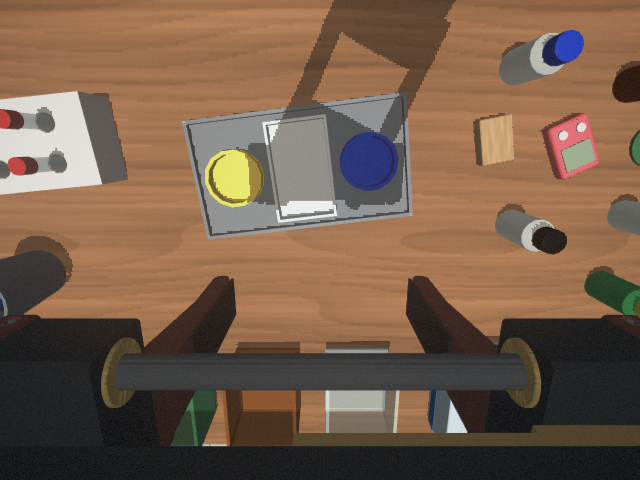

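View pics/w9.png

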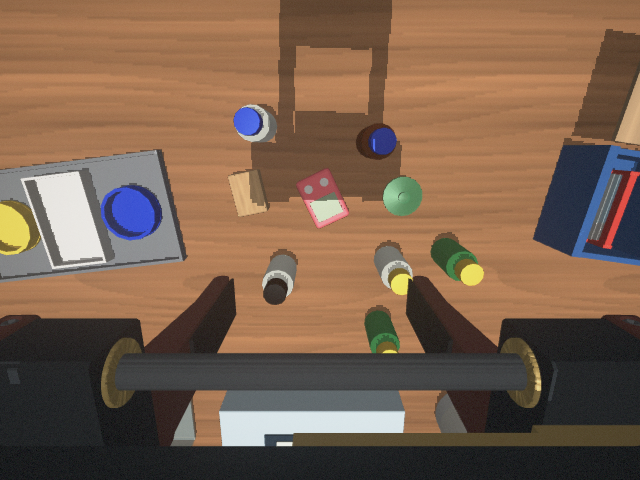

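w5 shows the yellow nest (235,178), the bay (300,168) and the blue nest (369,161). w9 shows the blue-white bottle cap at (247,121), the yellow-white cap at (400,285) and greens at (471,274) and (388,350).

Run:
```python
from h import *
p=viewer.camera_params('wrist'); C={i:(p,np.load(f'w{i}.npz')['T']) for i in(5,6,9)}
I={i:cv2.imread(f'pics/w{i}.png') for i in C}
for n in('scene','side'): C[n]=(viewer.camera_params(n),viewer.camera_params(n)['pose']); I[n]=cv2.imread(f'pics/{n}0.png')
def near(i,k,uv):
    b=min(blobs(I[i],k,40),key=lambda b:np.hypot(*(b[0]-uv))); s=b[1]
    (x,y),r=cv2.minEnclosingCircle(np.argwhere(b[2])[:,::-1].astype(np.float32)); return np.array([x,y]),r,b[0]
def run(nm,k,L,z):
    o=[]
    for i,uv in L:
        c,r,ce=near(i,k,uv); o.append((C[i],c)); print('  ',i,c,round(r,1),plane(C[i],c,z)[:2])
    print(nm,*tri(o))
run('nestB','blue',[(5,(368,160)),(6,(426,122)),(9,(130,212))],22)
run('nestY','yellow',[(5,(235,178)),(6,(287,146)),('side',(430,402)),('scene',(235,187))],22)
run('capB','blue',[(5,(568,45)),(9,(246,121)),('side',(269,282)),('scene',(337,204))],78)
run('capY','yellow',[(9,(400,285)),('side',(300,202)),('scene',(324.5,261))],78)
for i,L in((5,[(184,122),(404,95),(411,213),(209,237)]),):
    print('tray',np.array([plane(C[i],u,14)[:2] for u in L]),np.mean([plane(C[i],u,14)[:2] for u in L],0))
    print('bay',np.mean([plane(C[i],u,24)[:2] for u in[(263,123),(326,114),(336,216),(278,222)]],0))
```

```text
5 [369.12 160.97] 29.3 [ 561.98 -233.73]
   6 [425.79 122.05] 32.6 [ 561.65 -235.26]
   9 [129.5 213. ] 29.8 [ 562.11 -232.84]
nestB [ 562.02 -234.01   19.92] 0.6317110545714777
   5 [238.78 178.17] 25.2 [ 580.9  -378.66]
   6 [286.75 140.94] 29.2 [ 581.24 -384.6 ]
   side [430.  402.5] 21.0 [ 575.93 -388.7 ]
   scene [235.14 186.67] 11.5 [ 583.21 -383.33]
nestY [ 580.84 -384.47   17.24] 3.195859348887202
   5 [568.5  46.5] 17.3 [462.39 -71.98]
   9 [246.93 120.85] 13.8 [462.97 -77.5 ]
   side [269.  282.5] 7.2 [462.39 -78.  ]
   scene [336.64 204.36] 5.0 [462.86 -79.56]
capB [463.27 -76.82  79.85] 2.073366796108127
   9 [472.5 274.5] 11.5 [617.52 154.1 ]
   side [300.   202.41] 6.7 [624.27  77.8 ]
   scene [324.5  261.17] 6.3 [624.97  75.46]
capY [625.25 106.74  87.63] 31.66666153119519
tray [[ 521.13 -436.55]
 [ 493.4  -197.97]
 [ 621.69 -181.14]
 [ 651.09 -420.47]] [ 571.83 -309.03]
bay [ 572.48 -309.01]
```

Everything agrees: carrier yaw +6.6°, nestB (562,−234), bay (571.5,−309.3), nestY (579.5,−385), blue bottle (463,−78.2), yellow bottle (624.7,76.6). Now the bottles.

```bash
cat >> h.py <<'E'
def pick_place(P,yaw,zg,opn,Q,yaw2,zp,rate=250):
    P,Q=np.array(P,float),np.array(Q,float); up=zg+120
    set_gripper(opn); y=go([*P,up],yaw)
    hit=env.move_l([*P,zg],rate=110,f_stop=10); set_gripper(0); s=env.read_state(); print('grasp hit',hit,s['width'],s['grip_force'],s['tool_pos'])
    env.move_l([*P,up],rate=120); s=env.read_state(); print('lifted',s['width'],s['force'])
    y2=y+(yaw2-yaw)
    env.move_l([*Q,up],down(y2),rate=rate); env.hold(.2)
    env.move_l([*Q,zp+15],rate=150); hit=env.move_l([*Q,zp-2],rate=30,f_stop=5); s=env.read_state(); print('placed hit',hit,s['tool_pos'],s['width'])
    set_gripper(opn); env.move_l([*Q,up],rate=150); print(env.read_state()['time_s'])
E
python3 - <<'E'
from h import *
pick_place([463,-78.2],0,101,58,[562,-234],0,110)
im,c=shot('side'); cv2.imwrite('pics/s1.png',im[240:480,200:520].repeat(2,0).repeat(2,1))
E
```

```text
grasp hit False 35.19535928455248 30.000781987371283 [463.27 -78.23 101.32]
lifted 34.968469824519055 [-0.9  -0.34 -0.64]
placed hit True [ 562.09 -234.03  110.15] 35.587332694412744
22.575
```

View pics/s1.png

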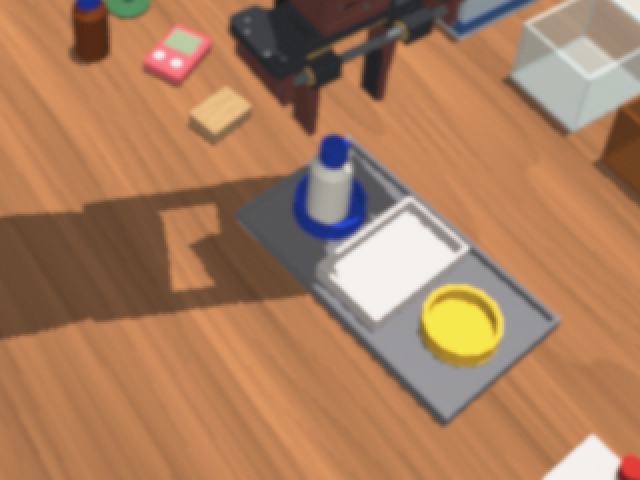

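The blue-capped bottle stands upright in the blue nest (crop ~(330,190)). Next is the yellow one.

Run:
```python
from h import *
pick_place([624.7,76.6],-np.pi/4,101,56,[579.5,-385],-np.pi/4,110)
im,c=shot('side'); cv2.imwrite('pics/s2.png',im[150:480,200:520].repeat(2,1).repeat(2,0)[:600])
```

```text
grasp hit False 35.31921236751305 30.000585325760767 [624.98  76.6  101.48]
lifted 35.598981217289975 [-0.59 -0.58 -0.48]
placed hit True [ 579.53 -385.03  110.17] 35.8508909415891
31.875
```

View pics/s2.png

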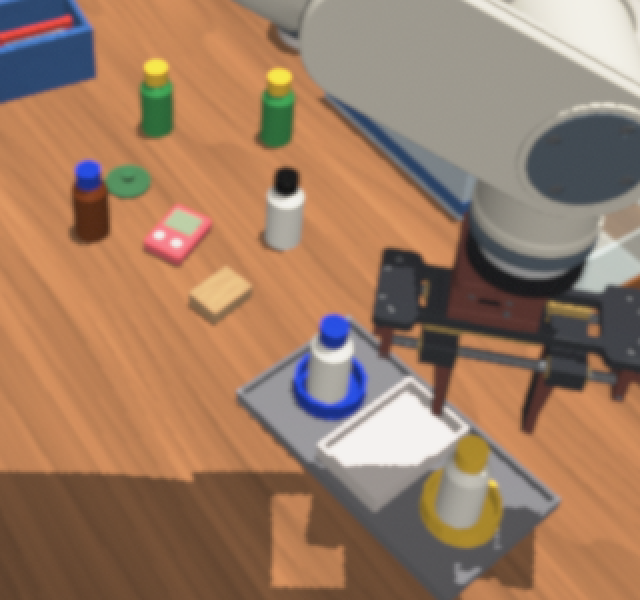

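Both bottles are upright in their nests, and the amber, black-cap and green ones are unmoved. Now the rack.

Run:
```python
from h import *
pick_place([553.3,313.7],np.radians(82.4),121,30,[571.3,-309.4],np.radians(96.6),124,rate=200)
go([450,-100,330],np.pi/2)
for n in('side','scene'): cv2.imwrite(f'pics/{n}3.png',shot(n)[0])
a=cv2.imread('pics/side3.png')[260:460,300:500]; b=cv2.imread('pics/scene3.png')[150:330,190:490]
cv2.imwrite('pics/f.png',np.hstack([cv2.resize(a,(400,400)),cv2.resize(b,(400,400))]))
```

```text
grasp hit False 7.687724102890077 29.999000430107117 [553.32 313.64 121.14]
lifted 7.574692525541824 [ 1.19  0.5  -2.16]
placed hit True [ 571.34 -309.84  123.9 ] 7.8979251874034535
44.1833
```

View pics/f.png

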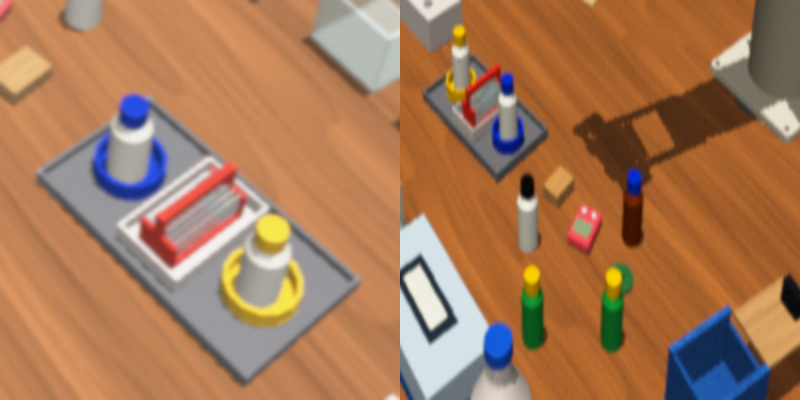

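The rack sits level in the white bay (side view ~(195,220)), both bottles are upright in their nests, the lid is open and the look-alikes are in place.

```bash
python3 -c "
from h import *
print(workorder.sign_off())"
```

```text
the job is handed in; nothing more can be done
None
```

The job is done and handed in, at about 46 s on the robot's clock: lid open at its end stop, rack in the white bay, both white bottles upright in their matching nests, and the amber, black-capped and green bottles left where they stood.

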